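# Seat the long mug peg in the socket that is deep enough

### The job

Take the wooden peg out of its pink rest and press it gently down into whichever of the three sockets is deep enough for it, pushing the stiff cork disc in that socket ahead of it until it truly bottoms and the lower edge of its blue ring is level with the socket's top. If it bottoms with the ring still well above the top, that socket is the wrong one: do not force it, but draw the peg out and try another. Leave the peg standing fully home, let go, and leave the other things alone.

Things in the scene. Friction and masses are not known exactly. Their poses are not given: they have to be found in the camera images.
- peg: Loose round wooden peg, 20 mm diameter, 130 mm long, about 50 g, starting upright in the rest. Its foot is chamfered (4 mm high, 3 mm in). A dark blue ring, 5 mm high, is painted around it: the ring's lower edge is 48 mm above the foot. Origin at the centre of the foot, z along the peg to its top. In the rest, its foot is 10 mm above the worktop and 25 mm of it is in the hole.
- peg_tip (a point): Centre of the peg's foot, same as its origin.
- rest: Fixed pink block 60 x 60 mm, 35 mm high, with an upright hole 25 mm deep and 22 mm wide in which the peg stands loosely at the start. Origin at the centre of its underside.
- stand: Fixed wooden board 90 x 270 mm, 12 mm thick, the three sockets in a row on it. Origin under its centre. Every socket shows a cork face 24 to 34 mm down its bore. In two, cork is the floor (28 to 32 mm down): the peg bottoms with its ring 16 to 20 mm above the mouth. In the deep one the cork is a sliding disc, see the mouths.
- socket_1: One of three look-alike square beech sockets, 56 x 56 mm, 70 mm high, standing 85 mm apart in a row on a 12 mm board; fixed. Origin at the centre of its underside; the bore is upright on its z axis. Which of the three is the deep one is shuffled at every start.
- socket_2: One of three look-alike square beech sockets, 56 x 56 mm, 70 mm high, standing 85 mm apart in a row on a 12 mm board; fixed. Origin at the centre of its underside; the bore is upright on its z axis. Which of the three is the deep one is shuffled at every start.
- socket_3: One of three look-alike square beech sockets, 56 x 56 mm, 70 mm high, standing 85 mm apart in a row on a 12 mm board; fixed. Origin at the centre of its underside; the bore is upright on its z axis. Which of the three is the deep one is shuffled at every start.
- mouth_1 (a point): Centre of the bore's mouth in the top of socket_1, 82 mm above the worktop; 22 mm wide, 3 mm chamfer. In the deep socket about 5 N (4 to 8) slides the disc down, and it stays, until the foot bottoms 48 mm down. Floors lie on a springy pad (5 N per mm, springs back): a steady 12 to 15 N that no longer moves the peg means bottomed; over 25 N damages it.
- mouth_2 (a point): Centre of the bore's mouth in the top of socket_2, 82 mm above the worktop; 22 mm wide, 3 mm chamfer. In the deep socket about 5 N (4 to 8) slides the disc down, and it stays, until the foot bottoms 48 mm down. Floors lie on a springy pad (5 N per mm, springs back): a steady 12 to 15 N that no longer moves the peg means bottomed; over 25 N damages it.
- mouth_3 (a point): Centre of the bore's mouth in the top of socket_3, 82 mm above the worktop; 22 mm wide, 3 mm chamfer. In the deep socket about 5 N (4 to 8) slides the disc down, and it stays, until the foot bottoms 48 mm down. Floors lie on a springy pad (5 N per mm, springs back): a steady 12 to 15 N that no longer moves the peg means bottomed; over 25 N damages it.
- kettle: Bystander: pastel pink kettle, 170 mm wide and 192 mm high, handle and spout along its x axis reaching up to 136 mm from its middle. Origin at the centre of its underside.
- mug: Bystander: white mug, 84 mm wide, 95 mm high, handle on its +y side. Origin at the centre of its underside.
- jar: Bystander: glass jar with a cork top, 80 mm wide, 125 mm high. Origin at the centre of its underside.
- infuser: Bystander: steel tea infuser ball with a flat foot, 63 mm wide, 68 mm high. Origin at the centre of its underside.

How it is judged:
By the outcome, as a careful person would: the job done as asked, in the order asked, and still so for the second after the job is handed in, with the robot touching nothing.
It also fails if it takes over 72 s, if anything falls off the work surface, if the arm or the gripper's body presses on something with over 40 N, if the wrist force passes 120 N, or if a joint passes its speed limit or range.

### The arm

A 7-joint arm with a two-finger parallel gripper is mounted at the origin on the work surface. World frame = base frame: x ahead of the robot, y to its left, z up, the work surface at z = 0. Lengths are in m, angles in degrees, forces in N, time in s.
With the tool pointing down it reaches from about 0.35 to 0.9 m from the base axis. Payload 19.9 kg.
Tool frame: the origin (TCP) lies between the finger pads; the fingertips stand r.nose_length ahead of it and the grasp point (between the pads) lies 11 mm behind it (r.nose_length is the distance from the TCP to the fingertips, in m); x points along the fingers, y is the direction in which the jaws open and shut, and the axes are right-handed (so a half turn about x gives the same grasp; the last joint's range is limited). The gripper opens to 94 mm and grips with 3 to 60 N. Pads are 16 mm wide; open, the fingers measure 119 mm over their backs; the gripper's body (75 mm by 177 mm) begins 78 mm behind the grasp point.
Start: joints at [-66.32, 23.915, -0.59, 92.452, 0.269, 63.638, -3.037], TCP at [0.275, 0.561, 0.213] pointing down, gripper open.
Joint ranges: [-161.28, 161.28], [-22.2, 115.67], [-73.04, 71.86], [3.21, 147.25], [-68.34, 248.33], [10.77, 114.83], [-161.83, 161.83]. Speed limits (degrees/s): [108.29, 108.29, 136.94, 136.94, 172.46, 172.46, 172.46].

### API

Orientations are given as a 3x3 rotation matrix whose columns are the frame's x, y, z axes.
In Python, from rig import r gives the robot as it stands.
- The arm moves only by the shell command python3 -m pendant 'ROWS' [FORCE]. ROWS is a JSON object of lists of equal length, an entry for each row: "gripper": the gripper command: -1 is fully open, 1 is shut, values between are in proportion; "offset": the shift along the tool's x, y, z in mm, a list of three; "dr": the turn, a rotation vector about the tool's x, y, z in degrees, a list of three. A call has 1 to 20 rows; each row is the pose to reach, as a shift and turn from the pose measured when the call began, along the tool's axes at that moment; what a row does not reach only later rows make up. A row lasts 1/10 s, in which the tool goes at most 50 mm and 8.59 degrees, less where a joint would pass 70% of its speed; a pose out of reach is approached as far as the arm can. A call with a gripper value outside its range is refused whole. The fingers move at their own pace and stop on an object; FORCE is the grip in N (left out, the last holds). Time passes only in rows, so rows that repeat a pose let the fingers close. It gives the time, the measured TCP pose, the force and the opening at its end, in the units of the state.
- r.get_obs(): the state, without advancing time (a new reading comes with each control period).
- r.snapshot(name): name is "scene" or "top" or "wrist"; returns the picture (420x560x3 uint8, red, green, blue); there is no depth.
- r.calibration(name): a dict with "fx", "fy", "cx", "cy" (pixels), "distortion" ([k1, k2, p1, p2, k3] as OpenCV has them; the pictures are not rectified), "pose" (4x4, takes a point from camera to world coordinates); the wrist camera has in their place "hand_eye" (4x4, takes a point from camera to tool coordinates, whose origin is the TCP and whose axes are the tool frame's). Camera axes: x right, y up, looking along -z (the intrinsics and any distortion apply to the point x, -y, -z); pixel columns grow to the right and rows downward; lengths in m; the calibration is good to about 2 mm. A picture is of the moment at which its call begins: read the wrist's pose just before it. calibration takes no time and is no camera call.
- r.job_done(): hands the job in, once; it reports no verdict.
The state is a dict: "time": time; "joint_positions": joint angles; "dq": joint speeds; "joint_efforts": joint torques, N m; "eef_pos": TCP position; "ee_rot": TCP orientation; "force": force on the tool from outside, world axes, zero at the start; "wrist_torque": the same for the moment, N m; "width": finger opening in m.
Only numpy, scipy, OpenCV 4.12 (cv2) and the standard library are available. Lean on these libraries where they do the work, as an engineer would, in place of code of your own. Each camera call takes 0.05 s, during which the arm holds its last target. There are 200 camera calls.

## Working session

There is one attempt and no reset: what is moved stays moved. The work goes in short steps, Python scripts to look and compute and a shell command to move; the robot and the scene stay as the last step left them, time stands still between calls to the robot, and variables do not carry over. Pictures are saved under pics/ and viewed, about 8 in all and at most 12, crops included, and the job is handed in when it is done.

```bash
mkdir -p pics; ls; python3 - <<'E'
from rig import r
import cv2,numpy as np
np.set_printoptions(precision=4,suppress=True)
o=r.get_obs(); print(o['time'],o['eef_pos'],o['ee_rot'],o['force'],o['width'],r.nose_length)
for n in ['scene','top','wrist']:
    c=r.calibration(n); print(n,{k:(np.array(v)) for k,v in c.items()})
a=r.snapshot('scene');b=r.snapshot('top')
np.save('scene.npy',a);np.save('top.npy',b)
cv2.imwrite('pics/scene.png',a[...,::-1]);cv2.imwrite('pics/top.png',b[...,::-1])
E
```

```text
pics
0.0 [0.2744 0.5611 0.2128] [[-0.0005  0.4393  0.8984]
 [-0.0012  0.8984 -0.4393]
 [-1.     -0.0012  0.0001]] [ 0.596  -0.0802 -0.8294] 0.09388099798667209 0.008
scene {'fx': array(454.7395), 'fy': array(454.7395), 'cx': array(275.2362), 'cy': array(210.4782), 'distortion': array([0.033, 0.   , 0.   , 0.   , 0.   ]), 'pose': array([[ 0.2393, -0.7026,  0.6701,  1.4714],
       [ 0.9709,  0.1724, -0.166 , -0.2385],
       [ 0.0011,  0.6904,  0.7234,  1.0497],
       [ 0.    ,  0.    ,  0.    ,  1.    ]])}
top {'fx': array(446.3723), 'fy': array(446.3723), 'cx': array(279.1333), 'cy': array(210.5216), 'distortion': array([-0.0112,  0.    ,  0.    ,  0.    ,  0.    ]), 'pose': array([[ 0.0157,  0.9902, -0.1385,  0.337 ],
       [-0.9997,  0.0126, -0.0232, -0.0528],
       [-0.0212,  0.1388,  0.9901,  1.7086],
       [ 0.    ,  0.    ,  0.    ,  1.    ]])}
wrist {'fx': array(373.6089), 'fy': array(373.6089), 'cx': array(276.2629), 'cy': array(213.9583), 'distortion': array([0.0272, 0.    , 0.    , 0.    , 0.    ]), 'hand_eye': array([[-0.0005,  0.2544, -0.9671, -0.1713],
       [ 1.    ,  0.0014, -0.0001,  0.0002],
       [ 0.0013, -0.9671, -0.2544, -0.0736],
       [ 0.    ,  0.    ,  0.    ,  1.    ]])}
```

View pics/scene.png

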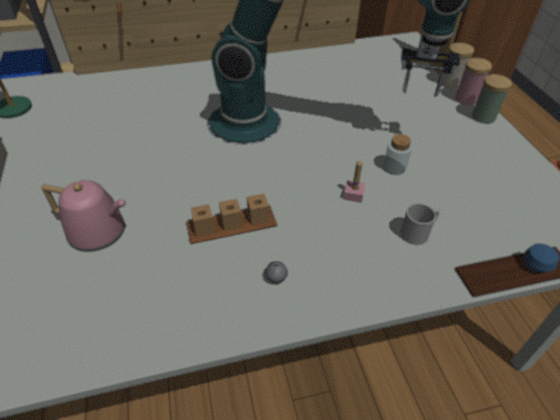

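View pics/top.png

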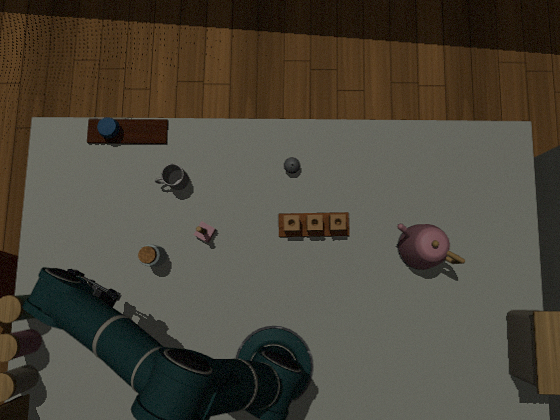

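```bash
cat > h.py <<'E'
from rig import r
import cv2,numpy as np
np.set_printoptions(precision=4,suppress=True)
def cam(n,o=None):
    c=r.calibration(n); K=np.array([[c['fx'],0,c['cx']],[0,c['fy'],c['cy']],[0,0,1]])
    if n=='wrist':
        T=np.eye(4);T[:3,:3]=o['ee_rot'];T[:3,3]=o['eef_pos'];P=T@np.array(c['hand_eye'])
    else:P=np.array(c['pose'])
    return K,np.array(c['distortion'],float),P
def plane(C,uv,z):
    K,d,P=C
    p=cv2.undistortPoints(np.array(uv,float).reshape(-1,1,2),K,d).reshape(-1,2)
    v=np.c_[p[:,0],-p[:,1],-np.ones(len(p))]@P[:3,:3].T
    return P[:3,3]+v*((z-P[2,3])/v[:,2])[:,None]
def proj(C,X):
    K,d,P=C
    q=(np.atleast_2d(X)-P[:3,3])@P[:3,:3]
    return cv2.projectPoints(q*[1,-1,-1],np.zeros(3),np.zeros(3),K,d)[0].reshape(-1,2)
def look(name):
    o=r.get_obs();a=r.snapshot('wrist');cv2.imwrite(f'pics/{name}.png',a[...,::-1]);np.savez(name,a=a,R=o['ee_rot'],p=o['eef_pos'])
    return cam('wrist',o),a,o
def load(name):
    f=np.load(name+'.npz');return cam('wrist',dict(ee_rot=f['R'],eef_pos=f['p'])),f['a']
E
python3 - <<'E'
from h import *
s=cv2.resize(np.load('scene.npy')[150:250,180:380],None,fx=4,fy=4,interpolation=2)
t=cv2.resize(np.load('top.npy')[205:250,185:355],None,fx=4.7,fy=4.7,interpolation=2)
t=t[:,:800]
s=np.vstack([s[:,:,::-1],np.pad(t[:,:,::-1],((0,0),(0,800-t.shape[1]),(0,0)))])
cv2.imwrite('pics/c.png',s[:600])
C=cam('scene');D=cam('top')
print('rest top scene',plane(C,[(355,185)],.035),'pegtop',plane(C,[(358,163)],.14),plane(D,[(199,230)],.14))
print(plane(C,[(203,211),(231,205),(258,199)],.082));print(plane(D,[(291.5,223),(315,223),(338,223)],.082))
E
```

```text
rest top scene [[0.482 0.274 0.035]] pegtop [[0.4938 0.265  0.14  ]] [[0.483  0.2667 0.14  ]]
[[ 0.5265 -0.2229  0.082 ]
 [ 0.5218 -0.1388  0.082 ]
 [ 0.5162 -0.0555  0.082 ]]
[[ 0.5188 -0.0608  0.082 ]
 [ 0.52   -0.1468  0.082 ]
 [ 0.5211 -0.2308  0.082 ]]
```

View pics/c.png

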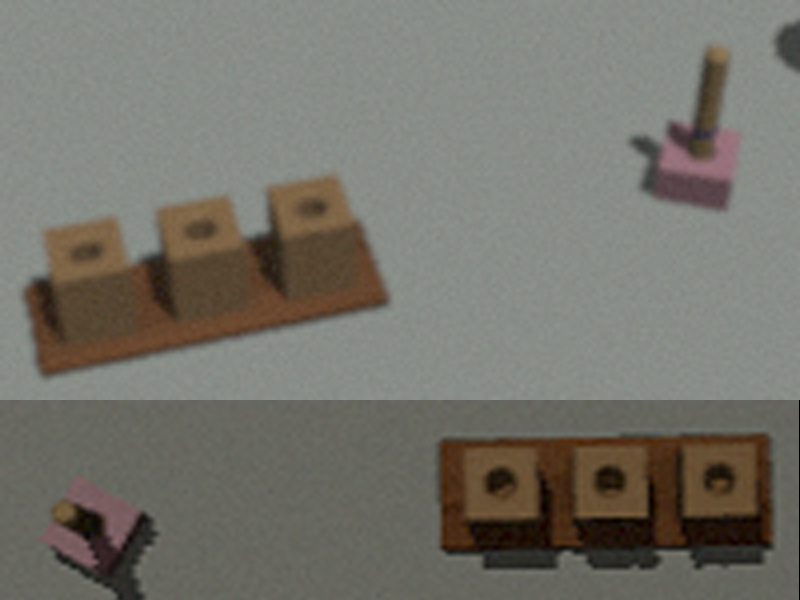

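```bash
python3 -m pendant '{"gripper":[-1,-1,-1,-1,-1,-1,-1,-1,-1,-1,-1,-1],"offset":[[0,-12,20],[0,-30,57],[0,-50,95],[0,-70,133],[0,-90,171],[0,-110,209],[0,-130,247],[0,-150,283],[0,-163,308],[0,-170,319],[0,-170,319],[0,-170,319]],"dr":[[0,0,0],[0,0,0],[0,0,0],[0,0,0],[0,0,0],[0,0,0],[0,0,0],[0,0,0],[0,0,0],[0,0,0],[0,0,0],[0,0,0]]}'; python3 - <<'E'
from h import *
C,a,o=look('w1');print(o['eef_pos'],o['force']);print(proj(C,[[.486,.268,.14],[.486,.268,.035]]))
E
```

```text
time: 1.3
eef_pos: [0.4855, 0.2695, 0.2129]
ee_rot: [[-0.001, 0.438, 0.899], [-0.001, 0.899, -0.438], [-1.0, -0.001, -0.001]]
force: [-0.7, -0.4, -0.2]
width: 0.0938
[0.4855 0.2695 0.2129] [-0.7257 -0.4062 -0.1911]
[[274.4385 228.8423]
 [275.0263 196.6815]]
```

View pics/w1.png

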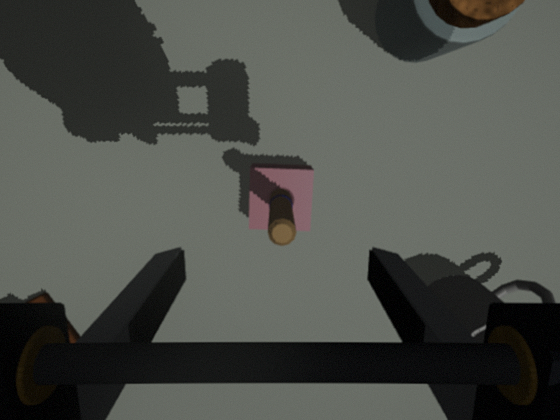

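```bash
python3 - <<'E'
from h import *
C,a=load('w1');f=np.load('w1.npz')
g=cv2.cvtColor(a,cv2.COLOR_RGB2HSV)
m=((g[...,0]>8)&(g[...,0]<28)&(g[...,1]>70)&(g[...,2]>90)).astype(np.uint8);m[:,:240]=0;m[:,320:]=0;m[:210]=0;m[260:]=0
c=max(cv2.findContours(m,0,1)[0],key=cv2.contourArea);e=cv2.minEnclosingCircle(c);print(e,cv2.contourArea(c))
X=plane(C,[e[0]],.14)[0];Y=plane(C,[(281,199)],.035)[0];print(X,Y)
print((X-f['p'])@f['R'],(Y-f['p'])@f['R'])
E
```

```text
((283.98138427734375, 233.1905517578125), 12.180071830749512) 357.0
[0.4917 0.2725 0.14  ] [0.4905 0.2721 0.035 ]
[0.0729 0.0055 0.0043] [0.1779 0.0048 0.0035]
```

```bash
python3 -m pendant '{"gripper":[-1,-1,-1,-1,-1,-1,-1,0.3,0.6,1,1,1,1,1],"offset":[[10,5,4],[35,5,4],[60,5,4],[85,5,4],[105,5,4],[119,5,4],[119,5,4],[119,5,4],[119,5,4],[119,5,4],[119,5,4],[119,5,4],[119,5,4],[119,5,4]],"dr":[[0,0,0],[0,0,0],[0,0,0],[0,0,0],[0,0,0],[0,0,0],[0,0,0],[0,0,0],[0,0,0],[0,0,0],[0,0,0],[0,0,0],[0,0,0],[0,0,0]]}' 50; python3 - <<'E'
from h import *
C,a,o=look('w2');print(o['eef_pos'],o['force'],o['wrist_torque'],o['width'],o['time'])
E
```

```text
time: 2.75
eef_pos: [0.491, 0.2725, 0.094]
ee_rot: [[-0.001, 0.437, 0.899], [-0.001, 0.899, -0.437], [-1.0, -0.001, -0.001]]
force: [-0.6, -0.8, 0.2]
width: 0.0414
[0.491  0.2725 0.094 ] [-0.5599 -0.7963  0.2318] [-0.0415  0.0986  0.0102] 0.041399003499836266 2.75
```

View pics/w2.png

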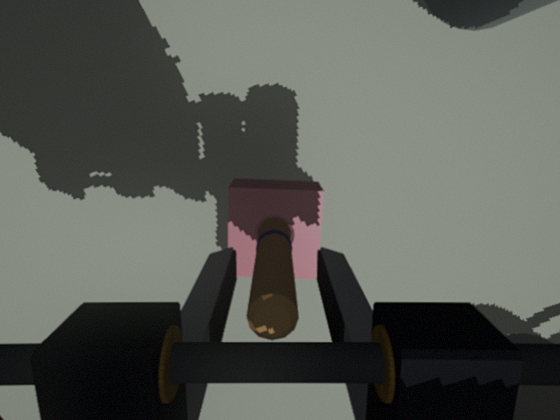

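Peg (top at (273,315)) is centred between the fingers, which are still closing; continue until they stop.

```bash
python3 -m pendant '{"gripper":[1,1,1,1,1,1,1,1],"offset":[[0,0,0],[0,0,0],[0,0,0],[0,0,0],[0,0,0],[0,0,0],[0,0,0],[0,0,0]],"dr":[[0,0,0],[0,0,0],[0,0,0],[0,0,0],[0,0,0],[0,0,0],[0,0,0],[0,0,0]]}' 50; python3 - <<'E'
from h import *
o=r.get_obs();print(o['eef_pos'],o['force'],o['wrist_torque'],o['width'],o['time'])
E
```

```text
time: 3.6
eef_pos: [0.491, 0.2724, 0.094]
ee_rot: [[-0.001, 0.438, 0.899], [-0.001, 0.899, -0.438], [-1.0, -0.001, -0.001]]
force: [-1.0, -2.7, 1.1]
width: 0.0196
[0.491  0.2724 0.094 ] [-0.9998 -2.7319  1.1269] [-0.4646  0.1907  0.0116] 0.019562754887208503 3.6
```

```bash
python3 -m pendant '{"gripper":[1,1,1,1,1,1,1,1,1,1,1,1,1,1,1,1,1,1,1,1],"offset":[[-8,0,0],[-25,0,0],[-50,0,0],[-85,0,0],[-120,0,0],[-142,-5,2],[-150,-20,9],[-150,-50,22],[-150,-88,39],[-150,-126,55],[-150,-164,72],[-150,-202,89],[-150,-240,105],[-150,-278,122],[-150,-316,139],[-150,-347,152],[-150,-370,162],[-150,-381,167],[-150,-381,167],[-150,-381,167]],"dr":[[0,0,0],[0,0,0],[0,0,0],[0,0,0],[0,0,0],[0,0,0],[-2,0,0],[-5,0,0],[-8,0,0],[-11,0,0],[-14,0,0],[-17,0,0],[-20,0,0],[-23,0,0],[-25,0,0],[-26,0,0],[-26,0,0],[-26,0,0],[-26,0,0],[-26,0,0]]}'; python3 - <<'E'
from h import *
C,a,o=look('w3');print(o['eef_pos'],o['force'],o['wrist_torque'],o['width'],o['time'],o['joint_positions'])
E
```

```text
time: 5.6
eef_pos: [0.4748, -0.1419, 0.2444]
ee_rot: [[-0.001, -0.002, 1.0], [-0.0, 1.0, 0.002], [-1.0, -0.0, -0.001]]
force: [-0.5, 0.3, -0.4]
width: 0.0188
[ 0.4748 -0.1419  0.2444] [-0.4878  0.2994 -0.3704] [ 0.0547 -0.0228 -0.0327] 0.018805843933107327 5.6 [ -7.2717   9.05    22.6796 109.0051  -3.873   62.7357 107.0404]
```

View pics/w3.png

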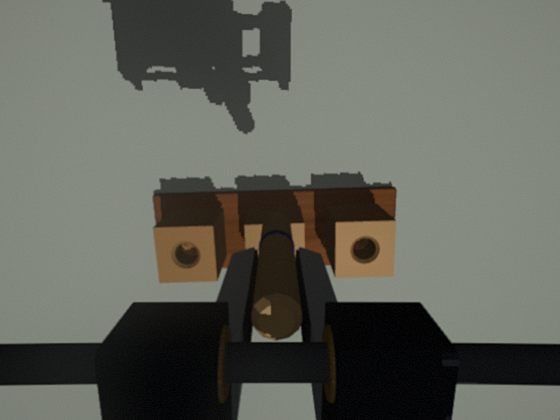

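```bash
python3 - <<'E'
from h import *
C,a=load('w3');f=np.load('w3.npz')
for u,v in [(187,254),(365,249)]:
    w=20;p=a[v-w:v+w,u-w:u+w]
    g=cv2.resize(cv2.cvtColor(p,cv2.COLOR_RGB2GRAY),None,fx=4,fy=4,interpolation=2)
    h=cv2.HoughCircles(cv2.GaussianBlur(g,(0,0),2),cv2.HOUGH_GRADIENT,1.5,200,param1=60,param2=15,minRadius=36,maxRadius=68)
    t,_=cv2.threshold(g,0,255,cv2.THRESH_OTSU);c=max(cv2.findContours((g<t+5).astype(np.uint8),0,1)[0],key=cv2.contourArea);e=cv2.fitEllipse(c)
    for n,(x,y),rr in [('h',h[0,0,:2],h[0,0,2]/4),('e',e[0],e[1])]:
        q=(u-w+(x-1.5)/4,v-w+(y-1.5)/4);X=plane(C,[q],.082)[0];print(n,q,rr,X,(X-f['p'])@f['R']*1000)
print(proj(C,[[.52,-.0585,.082],[.52+.014,-.0585,.082],[.52+.011,-.0585,.082]]), 'foot proj',proj(C,f['p']+np.array([[.084,0,0],[.036,0,0],[-.046,0,0]])@f['R'].T))
v=cv2.resize(a[190:300,140:420],None,fx=2.85,fy=2.85,interpolation=2);cv2.imwrite('pics/w3c.png',np.clip(v[...,::-1]*1.6,0,255))
E
```

```text
Traceback (most recent call last):
TypeError: 'NoneType' object is not subscriptable
```

```bash
python3 - <<'E'
from h import *
C,a=load('w3');f=np.load('w3.npz')
for u,v in [(187,254),(365,249)]:
    w=20;p=a[v-w:v+w,u-w:u+w]
    g=cv2.resize(cv2.cvtColor(p,cv2.COLOR_RGB2GRAY),None,fx=4,fy=4,interpolation=2)
    for t in (70,85,100):
      c=max(cv2.findContours((g<t).astype(np.uint8),0,1)[0],key=cv2.contourArea);e=cv2.fitEllipse(c)
      q=(u-w+(e[0][0]-1.5)/4,v-w+(e[0][1]-1.5)/4);X=plane(C,[q],.082)[0];print(t,q,np.array(e[1])/4,X,(X-f['p'])@f['R']*1000)
print(proj(C,[[.52,-.0585,.082],[.52+.014,-.0585,.082],[.52+.011,-.0585,.082]]), 'foot proj',proj(C,f['p']+np.array([[.084,0,0],[.036,0,0],[-.046,0,0]])@f['R'].T))
v=cv2.resize(a[190:300,140:420],None,fx=2.85,fy=2.85,interpolation=2);cv2.imwrite('pics/w3c.png',np.clip(v[...,::-1]*1.6,0,255))
E
```

```text
70 (186.5016574859619, 256.0518550872803) [22.0299 25.6288] [ 0.5304 -0.227   0.082 ] [162.3608 -85.1697  55.5067]
85 (185.92114639282227, 255.18425941467285) [26.0004 27.7638] [ 0.5295 -0.2275  0.082 ] [162.3619 -85.6654  54.6285]
100 (185.15158462524414, 254.51865768432617) [28.8061 31.3102] [ 0.5288 -0.2282  0.082 ] [162.3628 -86.3517  53.9546]
70 (364.88829040527344, 249.8809700012207) [24.7211 26.1904] [ 0.5241 -0.0579  0.082 ] [162.3043  83.9047  49.5599]
85 (364.8500728607178, 249.73589706420898) [25.5875 28.2292] [ 0.5239 -0.058   0.082 ] [162.3044  83.8602  49.4144]
100 (364.77733612060547, 249.58445358276367) [26.6534 29.3135] [ 0.5238 -0.0581  0.082 ] [162.3046  83.7829  49.2626]
[[364.5438 245.7877]
 [363.6706 259.6928]
 [363.8557 256.7359]] foot proj [[276.1907 222.587 ]
 [276.2672 245.2669]
 [276.5158 319.0268]][ WARN:0@0.059] global loadsave.cpp:1063 imwrite_ Unsupported depth image for selected encoder is fallbacked to CV_8U.
```

View pics/w3c.png

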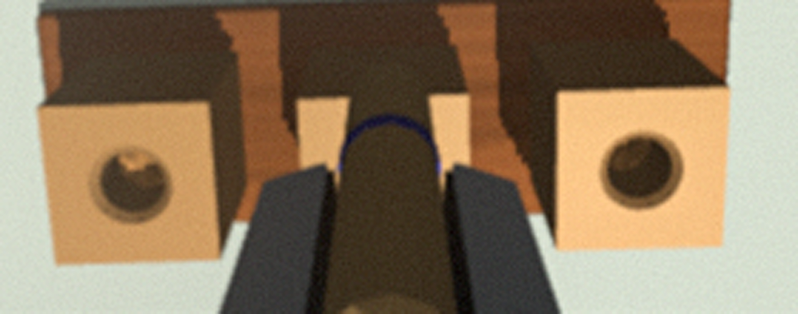

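```bash
python3 -m pendant '{"gripper":[1,1,1,1,1,1,1,1,1],"offset":[[0,0,10],[0,-1,30],[10,-1.5,45],[30,-1.5,51],[50,-1.5,51],[63,-1.5,51],[68,-1.5,51],[68,-1.5,51],[68,-1.5,51]],"dr":[[0,0,0],[0,0,0],[0,0,0],[0,0,0],[0,0,0],[0,0,0],[0,0,0],[0,0,0],[0,0,0]]}'; python3 - <<'E'
from h import *
C,a,o=look('w4');print(o['eef_pos'],o['force'],o['wrist_torque'],o['width'],o['time'])
v=cv2.resize(a[140:300,160:390],None,fx=3.4,fy=3.4,interpolation=2).astype(float);cv2.imwrite('pics/w4c.png',np.clip(v[...,::-1]*1.6,0,255).astype(np.uint8))
E
```

```text
time: 6.55
eef_pos: [0.5263, -0.143, 0.177]
ee_rot: [[-0.0, -0.003, 1.0], [-0.0, 1.0, 0.003], [-1.0, -0.0, -0.0]]
force: [-0.4, -0.2, -0.4]
width: 0.0191
[ 0.5263 -0.143   0.177 ] [-0.376  -0.1674 -0.3937] [ 0.0573 -0.0362 -0.0056] 0.019061338267374207 6.55
```

View pics/w4c.png

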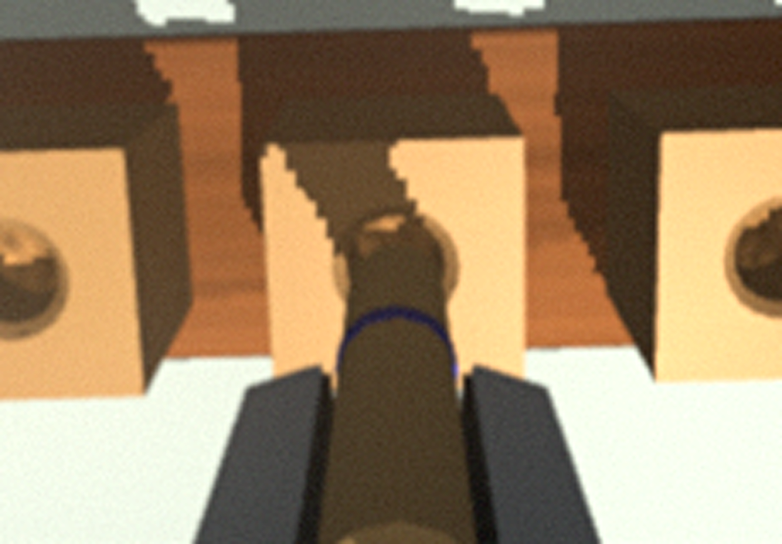

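```bash
python3 -m pendant '{"gripper":[1,1,1,1,1,1,1,1],"offset":[[4,0,0],[8,0,0],[12,0,0],[16,0,0],[20,0,0],[24,0,0],[28,0,0],[28,0,0]],"dr":[[0,0,0],[0,0,0],[0,0,0],[0,0,0],[0,0,0],[0,0,0],[0,0,0],[0,0,0]]}';python3 -c "
from h import *
print(r.get_obs()['wrist_torque'])"
```

```text
time: 7.4
eef_pos: [0.526, -0.143, 0.1486]
ee_rot: [[-0.001, -0.003, 1.0], [-0.0, 1.0, 0.003], [-1.0, -0.0, -0.001]]
force: [-0.3, 0.2, -0.6]
width: 0.0191
[0.0457 0.0027 0.0043]
```

```bash
python3 -m pendant '{"gripper":[1,1,1,1,1,1,1,1,1,1],"offset":[[2,0,0],[4,0,0],[5.5,0,0],[6.5,0,0],[7.5,0,0],[8.5,0,0],[9.5,0,0],[10.5,0,0],[10.5,0,0],[10.5,0,0]],"dr":[[0,0,0],[0,0,0],[0,0,0],[0,0,0],[0,0,0],[0,0,0],[0,0,0],[0,0,0],[0,0,0],[0,0,0]]}'
```

```text
time: 8.4
eef_pos: [0.526, -0.143, 0.1381]
ee_rot: [[-0.0, -0.003, 1.0], [-0.0, 1.0, 0.003], [-1.0, -0.0, -0.0]]
force: [0.4, 0.5, -0.6]
width: 0.0191
```

No contact at ~28 mm depth; continue in small steps.

```bash
python3 -m pendant '{"gripper":[1,1,1,1],"offset":[[1,0,0],[2,0,0],[2,0,0],[2,0,0]],"dr":[[0,0,0],[0,0,0],[0,0,0],[0,0,0]]}'; python3 -m pendant '{"gripper":[1,1,1,1],"offset":[[1,0,0],[2,0,0],[2,0,0],[2,0,0]],"dr":[[0,0,0],[0,0,0],[0,0,0],[0,0,0]]}'
```

```text
time: 8.8
eef_pos: [0.526, -0.143, 0.136]
ee_rot: [[-0.001, -0.003, 1.0], [-0.0, 1.0, 0.003], [-1.0, -0.0, -0.001]]
force: [-0.2, 0.5, 0.5]
width: 0.0193
time: 9.2
eef_pos: [0.526, -0.143, 0.134]
ee_rot: [[-0.001, -0.003, 1.0], [-0.0, 1.0, 0.003], [-1.0, -0.0, -0.001]]
force: [0.4, -0.7, -0.1]
width: 0.0192
```

```bash
python3 -m pendant '{"gripper":[1,1,1],"offset":[[1,0,0],[1,0,0],[1,0,0]],"dr":[[0,0,0],[0,0,0],[0,0,0]]}'; python3 -m pendant '{"gripper":[1,1,1],"offset":[[1,0,0],[1,0,0],[1,0,0]],"dr":[[0,0,0],[0,0,0],[0,0,0]]}';python3 -m pendant '{"gripper":[1,1,1],"offset":[[1,0,0],[1,0,0],[1,0,0]],"dr":[[0,0,0],[0,0,0],[0,0,0]]}'
```

```text
time: 9.5
eef_pos: [0.5261, -0.143, 0.1332]
ee_rot: [[-0.0, -0.003, 1.0], [-0.0, 1.0, 0.003], [-1.0, -0.0, -0.0]]
force: [-0.4, -0.6, 3.3]
width: 0.0195
time: 9.8
eef_pos: [0.5262, -0.143, 0.1324]
ee_rot: [[-0.0, -0.003, 1.0], [-0.0, 1.0, 0.003], [-1.0, -0.0, -0.0]]
force: [-1.2, 1.4, 6.9]
width: 0.0191
time: 10.1
eef_pos: [0.5263, -0.1431, 0.1318]
ee_rot: [[0.0, -0.003, 1.0], [-0.0, 1.0, 0.003], [-1.0, -0.0, 0.0]]
force: [-2.6, 1.1, 10.5]
width: 0.0189
```

```bash
python3 -m pendant '{"gripper":[1,1,1,1],"offset":[[1,0,0],[1,0,0],[1,0,0],[1,0,0]],"dr":[[0,0,0],[0,0,0],[0,0,0],[0,0,0]]}'; python3 -m pendant '{"gripper":[1,1,1,1],"offset":[[0.3,0,0],[0.3,0,0],[0.3,0,0],[0.3,0,0]],"dr":[[0,0,0],[0,0,0],[0,0,0],[0,0,0]]}'
```

```text
time: 10.5
eef_pos: [0.5264, -0.1431, 0.1312]
ee_rot: [[0.0, -0.003, 1.0], [-0.0, 1.0, 0.003], [-1.0, -0.0, 0.0]]
force: [-3.6, 0.8, 12.7]
width: 0.0191
time: 10.9
eef_pos: [0.5264, -0.1431, 0.1314]
ee_rot: [[0.001, -0.003, 1.0], [0.0, 1.0, 0.003], [-1.0, 0.0, 0.001]]
force: [-4.4, 0.1, 11.9]
width: 0.0194
```

```bash
python3 -m pendant '{"gripper":[1,1,1,1,1,1,1,1,1,1,1,1,1,1,1],"offset":[[-4,0,0],[-14,0,0],[-28,0,0],[-42,0,0],[-54,0,0],[-60,3,0],[-60,18,-1],[-60,45,-1.5],[-60,68,-2.5],[-60,81,-2.5],[-60,85,-2.5],[-55,85,-2.5],[-48,85,-2.5],[-46,85,-2.5],[-46,85,-2.5]],"dr":[[0,0,0],[0,0,0],[0,0,0],[0,0,0],[0,0,0],[0,0,0],[0,0,0],[0,0,0],[0,0,0],[0,0,0],[0,0,0],[0,0,0],[0,0,0],[0,0,0],[0,0,0]]}'; python3 - <<'E'
from h import *
C,a,o=look('w5');print(o['eef_pos'],o['force'],o['wrist_torque'],o['width'],o['time'])
v=cv2.resize(a[140:300,160:390],None,fx=3.4,fy=3.4,interpolation=2).astype(float);cv2.imwrite('pics/w5c.png',np.clip(v[...,::-1]*1.6,0,255).astype(np.uint8))
E
```

```text
time: 12.4
eef_pos: [0.5233, -0.0589, 0.1768]
ee_rot: [[-0.0, -0.001, 1.0], [-0.0, 1.0, 0.001], [-1.0, -0.0, -0.0]]
force: [0.6, -0.2, -1.9]
width: 0.0194
[ 0.5233 -0.0589  0.1768] [ 0.5737 -0.2211 -1.906 ] [ 0.0346  0.0096 -0.0309] 0.019370460340526176 12.4
```

View pics/w5c.png

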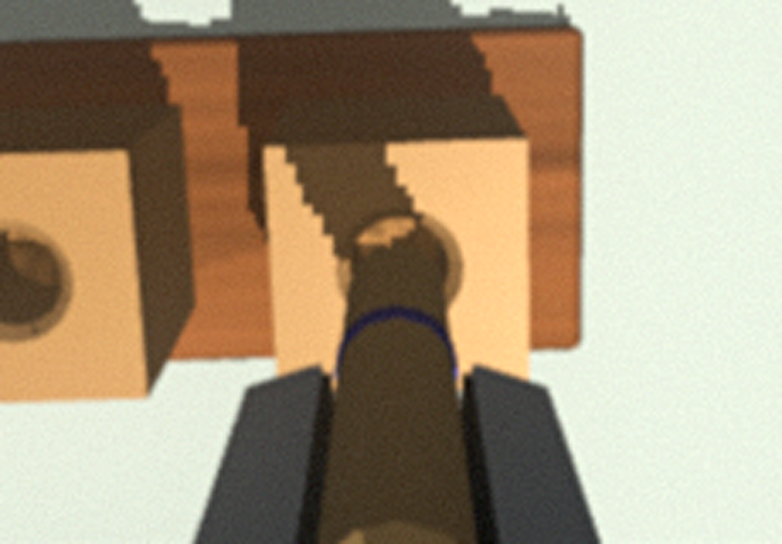

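```bash
python3 -m pendant '{"gripper":[1,1,1,1,1,1,1,1,1,1,1],"offset":[[3,1,0.5],[7,1,0.5],[11,1,0.5],[15,1,0.5],[19,1,0.5],[23,1,0.5],[27,1,0.5],[31,1,0.5],[33,1,0.5],[33,1,0.5],[33,1,0.5]],"dr":[[0,0,0],[0,0,0],[0,0,0],[0,0,0],[0,0,0],[0,0,0],[0,0,0],[0,0,0],[0,0,0],[0,0,0],[0,0,0]]}';python3 -m pendant '{"gripper":[1,1,1,1,1],"offset":[[1,0,0],[2,0,0],[3,0,0],[3,0,0],[3,0,0]],"dr":[[0,0,0],[0,0,0],[0,0,0],[0,0,0],[0,0,0]]}'
```

```text
time: 13.55
eef_pos: [0.524, -0.0577, 0.1441]
ee_rot: [[-0.0, -0.002, 1.0], [-0.0, 1.0, 0.002], [-1.0, -0.0, -0.0]]
force: [-0.9, -0.3, -0.9]
width: 0.0195
time: 14.05
eef_pos: [0.524, -0.0577, 0.1411]
ee_rot: [[-0.0, -0.002, 1.0], [-0.0, 1.0, 0.002], [-1.0, -0.0, -0.0]]
force: [-0.2, -0.8, -0.9]
width: 0.0193
```

```bash
python3 -m pendant '{"gripper":[1,1,1,1],"offset":[[1,0,0],[2,0,0],[2,0,0],[2,0,0]],"dr":[[0,0,0],[0,0,0],[0,0,0],[0,0,0]]}'
```

```text
time: 14.45
eef_pos: [0.5239, -0.0577, 0.139]
ee_rot: [[-0.0, -0.002, 1.0], [-0.0, 1.0, 0.002], [-1.0, -0.0, -0.0]]
force: [-1.5, -0.5, -0.8]
width: 0.0196
```

```bash
for i in 1; do python3 -m pendant '{"gripper":[1,1,1,1],"offset":[[1,0,0],[2,0,0],[2,0,0],[2,0,0]],"dr":[[0,0,0],[0,0,0],[0,0,0],[0,0,0]]}'; done; python3 -m pendant '{"gripper":[1,1,1],"offset":[[1,0,0],[1,0,0],[1,0,0]],"dr":[[0,0,0],[0,0,0],[0,0,0]]}'; python3 -m pendant '{"gripper":[1,1,1],"offset":[[1,0,0],[1,0,0],[1,0,0]],"dr":[[0,0,0],[0,0,0],[0,0,0]]}'
```

```text
time: 14.85
eef_pos: [0.524, -0.0578, 0.1371]
ee_rot: [[-0.0, -0.002, 1.0], [-0.0, 1.0, 0.002], [-1.0, -0.0, -0.0]]
force: [-0.8, -0.4, 3.4]
width: 0.0193
time: 15.15
eef_pos: [0.5241, -0.0577, 0.1363]
ee_rot: [[0.0, -0.002, 1.0], [-0.0, 1.0, 0.002], [-1.0, -0.0, 0.0]]
force: [-1.6, 0.1, 5.8]
width: 0.019
time: 15.45
eef_pos: [0.5242, -0.0578, 0.1357]
ee_rot: [[0.0, -0.002, 1.0], [0.0, 1.0, 0.002], [-1.0, 0.0, 0.0]]
force: [-4.0, -0.6, 9.9]
width: 0.0195
```

```bash
python3 -m pendant '{"gripper":[1,1,1],"offset":[[1,0,0],[1,0,0],[1,0,0]],"dr":[[0,0,0],[0,0,0],[0,0,0]]}'; python3 -m pendant '{"gripper":[1,1,1,1],"offset":[[0.8,0,0],[0.8,0,0],[0.8,0,0],[0.8,0,0]],"dr":[[0,0,0],[0,0,0],[0,0,0],[0,0,0]]}'
```

```text
time: 15.75
eef_pos: [0.5243, -0.0578, 0.1352]
ee_rot: [[0.001, -0.001, 1.0], [0.0, 1.0, 0.001], [-1.0, 0.0, 0.001]]
force: [-4.0, -0.1, 11.5]
width: 0.0193
time: 16.15
eef_pos: [0.5244, -0.0578, 0.135]
ee_rot: [[0.001, -0.001, 1.0], [0.001, 1.0, 0.001], [-1.0, 0.001, 0.001]]
force: [-5.1, -1.0, 14.6]
width: 0.0191
```

```bash
python3 -m pendant '{"gripper":[1,1,1,1,1,1,1,1,1,1,1,1,1,1,1,1,1],"offset":[[-4,0,0],[-14,0,0],[-28,0,0],[-42,0,0],[-52,-2,0],[-57,-10,0],[-57,-30,1],[-57,-60,1.5],[-57,-95,2],[-57,-128,3],[-57,-153,3.5],[-57,-166,3.7],[-55,-170,3.7],[-48,-170,3.7],[-42,-170,3.7],[-42,-170,3.7],[-42,-170,3.7]],"dr":[[0,0,0],[0,0,0],[0,0,0],[0,0,0],[0,0,0],[0,0,0],[0,0,0],[0,0,0],[0,0,0],[0,0,0],[0,0,0],[0,0,0],[0,0,0],[0,0,0],[0,0,0],[0,0,0],[0,0,0]]}'; python3 - <<'E'
from h import *
C,a,o=look('w6');print(o['eef_pos'],o['force'],o['wrist_torque'],o['width'],o['time'])
v=cv2.resize(a[140:300,160:390],None,fx=3.4,fy=3.4,interpolation=2).astype(float);cv2.imwrite('pics/w6c.png',np.clip(v[...,::-1]*1.6,0,255).astype(np.uint8))
E
```

```text
time: 17.85
eef_pos: [0.5284, -0.227, 0.1767]
ee_rot: [[0.001, -0.002, 1.0], [0.001, 1.0, 0.002], [-1.0, 0.001, 0.001]]
force: [0.1, 0.1, -0.3]
width: 0.0192
[ 0.5284 -0.227   0.1767] [ 0.0997  0.1026 -0.2651] [0.0098 0.0343 0.0016] 0.01918935674352028 17.85
```

View pics/w6c.png

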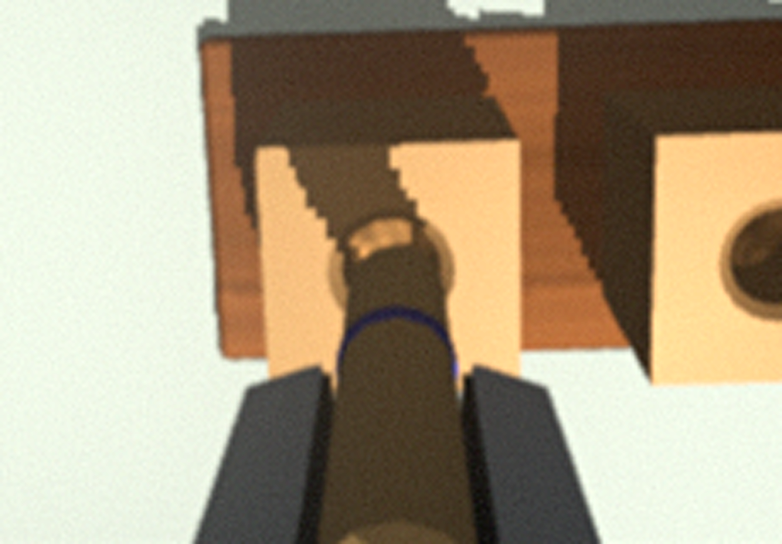

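```bash
python3 -m pendant '{"gripper":[1,1,1,1,1,1,1,1,1,1,1],"offset":[[3,-1,0.3],[7,-1,0.3],[11,-1,0.3],[15,-1,0.3],[19,-1,0.3],[23,-1,0.3],[27,-1,0.3],[31,-1,0.3],[32,-1,0.3],[32,-1,0.3],[32,-1,0.3]],"dr":[[0,0,0],[0,0,0],[0,0,0],[0,0,0],[0,0,0],[0,0,0],[0,0,0],[0,0,0],[0,0,0],[0,0,0],[0,0,0]]}';python3 -m pendant '{"gripper":[1,1,1,1,1],"offset":[[1,0,0],[2,0,0],[3,0,0],[3,0,0],[3,0,0]],"dr":[[0,0,0],[0,0,0],[0,0,0],[0,0,0],[0,0,0]]}'
```

```text
time: 19.0
eef_pos: [0.5289, -0.2283, 0.1451]
ee_rot: [[0.001, -0.002, 1.0], [0.001, 1.0, 0.002], [-1.0, 0.001, 0.001]]
force: [0.4, -0.4, -0.9]
width: 0.0195
time: 19.5
eef_pos: [0.5289, -0.2283, 0.142]
ee_rot: [[0.001, -0.002, 1.0], [0.001, 1.0, 0.002], [-1.0, 0.001, 0.001]]
force: [0.3, -0.5, 0.1]
width: 0.019
```

```bash
python3 -m pendant '{"gripper":[1,1,1,1],"offset":[[1,0,0],[2,0,0],[2,0,0],[2,0,0]],"dr":[[0,0,0],[0,0,0],[0,0,0],[0,0,0]]}'
```

```text
time: 19.9
eef_pos: [0.5289, -0.2283, 0.1402]
ee_rot: [[0.001, -0.002, 1.0], [0.001, 1.0, 0.002], [-1.0, 0.001, 0.001]]
force: [-1.0, 0.0, 3.6]
width: 0.0194
```

```bash
python3 -m pendant '{"gripper":[1,1,1,1],"offset":[[1,0,0],[2,0,0],[2,0,0],[2,0,0]],"dr":[[0,0,0],[0,0,0],[0,0,0],[0,0,0]]}'
```

```text
time: 20.3
eef_pos: [0.529, -0.2283, 0.1381]
ee_rot: [[0.001, -0.002, 1.0], [0.001, 1.0, 0.002], [-1.0, 0.001, 0.001]]
force: [-0.7, 0.7, 3.8]
width: 0.0192
```

```bash
python3 -m pendant '{"gripper":[1,1,1,1],"offset":[[1,0,0],[2,0,0],[2,0,0],[2,0,0]],"dr":[[0,0,0],[0,0,0],[0,0,0],[0,0,0]]}'
```

```text
time: 20.7
eef_pos: [0.529, -0.2283, 0.1361]
ee_rot: [[0.001, -0.002, 1.0], [0.001, 1.0, 0.002], [-1.0, 0.001, 0.001]]
force: [-0.8, -0.2, 2.8]
width: 0.0186
```

```bash
python3 -m pendant '{"gripper":[1,1,1,1,1,1,1,1,1,1,1,1,1,1],"offset":[[1,0,0],[2,0,0],[3,0,0],[4,0,0],[5,0,0],[6,0,0],[7,0,0],[8,0,0],[9,0,0],[10,0,0],[11,0,0],[12,0,0],[13,0,0],[13,0,0]],"dr":[[0,0,0],[0,0,0],[0,0,0],[0,0,0],[0,0,0],[0,0,0],[0,0,0],[0,0,0],[0,0,0],[0,0,0],[0,0,0],[0,0,0],[0,0,0],[0,0,0]]}'
```

```text
time: 22.1
eef_pos: [0.529, -0.2283, 0.123]
ee_rot: [[0.001, -0.002, 1.0], [0.001, 1.0, 0.002], [-1.0, 0.001, 0.001]]
force: [-0.7, 0.8, 4.3]
width: 0.0193
```

```bash
python3 -m pendant '{"gripper":[1,1,1,1],"offset":[[1,0,0],[2,0,0],[2,0,0],[2,0,0]],"dr":[[0,0,0],[0,0,0],[0,0,0],[0,0,0]]}'
```

```text
time: 22.5
eef_pos: [0.5289, -0.2283, 0.1209]
ee_rot: [[0.001, -0.002, 1.0], [0.001, 1.0, 0.002], [-1.0, 0.001, 0.001]]
force: [-0.0, -0.6, 4.4]
width: 0.019
```

```bash
python3 -m pendant '{"gripper":[1,1,1,1],"offset":[[1,0,0],[1,0,0],[1,0,0],[1,0,0]],"dr":[[0,0,0],[0,0,0],[0,0,0],[0,0,0]]}'
```

```text
time: 22.9
eef_pos: [0.5289, -0.2283, 0.1199]
ee_rot: [[0.001, -0.002, 1.0], [0.001, 1.0, 0.002], [-1.0, 0.001, 0.001]]
force: [0.2, -0.3, 2.7]
width: 0.0193
```

```bash
python3 -m pendant '{"gripper":[1,1,1,1],"offset":[[1,0,0],[1,0,0],[1,0,0],[1,0,0]],"dr":[[0,0,0],[0,0,0],[0,0,0],[0,0,0]]}'
```

```text
time: 23.3
eef_pos: [0.5289, -0.2283, 0.1189]
ee_rot: [[0.001, -0.002, 1.0], [0.001, 1.0, 0.002], [-1.0, 0.001, 0.001]]
force: [-1.6, -0.1, 3.8]
width: 0.0193
```

```bash
python3 -m pendant '{"gripper":[1,1,1,1],"offset":[[1,0,0],[1,0,0],[1,0,0],[1,0,0]],"dr":[[0,0,0],[0,0,0],[0,0,0],[0,0,0]]}'
```

```text
time: 23.7
eef_pos: [0.5289, -0.2283, 0.1179]
ee_rot: [[0.001, -0.002, 1.0], [0.0, 1.0, 0.002], [-1.0, 0.0, 0.001]]
force: [0.3, -0.3, 3.3]
width: 0.0194
```

```bash
python3 -m pendant '{"gripper":[1,1,1,1],"offset":[[1,0,0],[1,0,0],[1,0,0],[1,0,0]],"dr":[[0,0,0],[0,0,0],[0,0,0],[0,0,0]]}'
```

```text
time: 24.1
eef_pos: [0.5289, -0.2283, 0.1169]
ee_rot: [[0.001, -0.002, 1.0], [0.001, 1.0, 0.002], [-1.0, 0.001, 0.001]]
force: [-0.7, -0.8, 4.4]
width: 0.0194
```

```bash
python3 -m pendant '{"gripper":[1,1,1,1],"offset":[[1,0,0],[1,0,0],[1,0,0],[1,0,0]],"dr":[[0,0,0],[0,0,0],[0,0,0],[0,0,0]]}'
```

```text
time: 24.5
eef_pos: [0.529, -0.2284, 0.1161]
ee_rot: [[0.001, -0.002, 1.0], [0.001, 1.0, 0.002], [-1.0, 0.001, 0.001]]
force: [-1.4, 0.9, 8.4]
width: 0.0195
```

```bash
python3 -m pendant '{"gripper":[1,1,1,1],"offset":[[1,0,0],[1,0,0],[1,0,0],[1,0,0]],"dr":[[0,0,0],[0,0,0],[0,0,0],[0,0,0]]}'
```

```text
time: 24.9
eef_pos: [0.5291, -0.2284, 0.1154]
ee_rot: [[0.002, -0.002, 1.0], [0.001, 1.0, 0.002], [-1.0, 0.001, 0.002]]
force: [-2.2, 1.2, 11.1]
width: 0.0194
```

```bash
python3 -m pendant '{"gripper":[1,1,1,1],"offset":[[0.7,0,0],[0.7,0,0],[0.7,0,0],[0.7,0,0]],"dr":[[0,0,0],[0,0,0],[0,0,0],[0,0,0]]}'
```

```text
time: 25.3
eef_pos: [0.5292, -0.2284, 0.1152]
ee_rot: [[0.002, -0.002, 1.0], [0.001, 1.0, 0.002], [-1.0, 0.001, 0.002]]
force: [-2.4, 1.6, 12.7]
width: 0.0191
```

```bash
python3 -m pendant '{"gripper":[1,1,1,1,1],"offset":[[0.7,0,0],[0.7,0,0],[0.7,0,0],[0.7,0,0],[0.7,0,0]],"dr":[[0,0,0],[0,0,0],[0,0,0],[0,0,0],[0,0,0]]}'
```

```text
time: 25.8
eef_pos: [0.5293, -0.2285, 0.115]
ee_rot: [[0.002, -0.002, 1.0], [0.001, 1.0, 0.002], [-1.0, 0.001, 0.002]]
force: [-2.5, 0.9, 12.9]
width: 0.0194
```

```bash
python3 -m pendant '{"gripper":[1,1,0.5,0,-0.5,-0.5,-0.5,-0.5],"offset":[[-0.5,0,0],[-1,0,0],[-1,0,0],[-1,0,0],[-1,0,0],[-1,0,0],[-1,0,0],[-1,0,0]],"dr":[[0,0,0],[0,0,0],[0,0,0],[0,0,0],[0,0,0],[0,0,0],[0,0,0],[0,0,0]]}'
```

```text
time: 26.6
eef_pos: [0.5292, -0.2284, 0.1159]
ee_rot: [[0.002, -0.002, 1.0], [0.001, 1.0, 0.002], [-1.0, 0.001, 0.002]]
force: [-0.2, 0.5, 0.1]
width: 0.0599
```

```bash
python3 -m pendant '{"gripper":[-0.6,-1,-1,-1,-1,-1,-1,-1,-1],"offset":[[-5,0,0],[-20,0,0],[-45,0,0],[-75,0,0],[-100,0,0],[-113,0,-10],[-115,0,-20],[-115,0,-20],[-115,0,-20]],"dr":[[0,0,0],[0,0,0],[0,0,0],[0,0,0],[0,0,0],[0,0,0],[0,0,0],[0,0,0],[0,0,0]]}'; python3 - <<'E'
from h import *
C,a,o=look('w7');print(o['force'],o['width'],o['time'])
b=r.snapshot('scene')
m=np.array([.5289,-.2283,0])
print('mouth,top proj',proj(C,m+[[0,0,.082],[0,0,.164],[-.01,0,.082],[-.01,0,.087]]),proj(cam('scene'),m+[[0,0,.082],[0,0,.164]]))
A=cv2.resize(a[190:330,200:360],None,fx=2.5,fy=4*.625,interpolation=2);B=cv2.resize(b[170:240,180:280],None,fx=4,fy=5,interpolation=2)
B=B[:350]
v=np.hstack([A,B]).astype(float);cv2.imwrite('pics/w7c.png',np.clip(v[...,::-1]*1.5,0,255).astype(np.uint8))
E
```

```text
time: 27.5
eef_pos: [0.5087, -0.2284, 0.2305]
ee_rot: [[0.002, -0.002, 1.0], [0.001, 1.0, 0.002], [-1.0, 0.001, 0.002]]
force: [-0.6, -0.4, -0.2]
width: 0.094
[-0.6143 -0.4035 -0.1654] 0.09401062423847113 27.5
mouth,top proj [[276.0044 223.961 ]
 [276.2008 258.0533]
 [276.0101 213.1142]
 [276.0195 214.5726]] [[201.2587 211.8948]
 [197.835  191.7338]]
```

View pics/w7c.png

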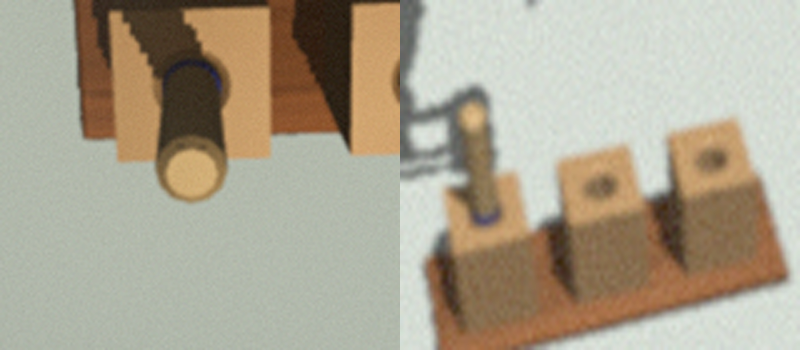

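```bash
python3 -c "
from rig import r
print(r.job_done())"
```

```text
the job is handed in; nothing more can be done
None
```

The peg is standing fully home in the deep socket, released, and the job was handed in at about 27.5 s.

- **Wrong sockets:** I tried the middle one first, then the one on the robot's left (y ≈ -0.058 m). Both met a springy floor about 28–32 mm down, up to 13 and 15 N, with the ring well above the mouth. I drew the peg out each time without forcing it.
- **Deep socket (y ≈ -0.228 m):** the cork disc slid down at about 3–4 N, slightly below the stated 4–8 N. The peg bottomed about 48 mm down at a steady 12.9 N, and I opened the gripper.

**Last checks:**
- The wrist and scene pictures show the peg upright with the lower edge of the blue ring at the socket's mouth. Its top is within about 1.5 pixels of where a fully seated peg should appear.
- The bottoming height read about 2 mm lower than I expected from where I gripped the peg, probably because it sat slightly higher in the fingers.
- Force on the tool was about zero and the gripper was open and clear of the peg. I saw no contact with anything else, but I did not photograph the bystander objects again at the end.

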